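# Open the blue stopper canister

### The arm

A 6-joint arm with a two-finger parallel gripper is mounted at the origin on the work surface. World frame = base frame: x ahead of the robot, y to its left, z up, the work surface at z = 0. Lengths are in m, angles in rad, forces in N, time in s.
With the tool pointing down it reaches from about 0.225 to 0.725 m from the base axis. Payload 3.1 kg.
Tool frame: the origin (TCP) lies midway between the tips of the shut fingers; the grasp point (between the pads) lies 19 mm behind it; z points along the fingers, y is the line along which they close (so a half turn about z gives the same grasp; the last joint's range is limited). The gripper opens to 85 mm and grips with 20 to 120 N. Pads are 22 mm wide; open, the fingers measure 114 mm over their backs; the gripper's body (76 mm by 85 mm) begins 54 mm behind the grasp point. The pads swing forward as they close: fully open they stand 13 mm farther back than shut.
Start: joints at [-1.431, 0.048, 0.099, 1.622, 0, 1.443], TCP at [0.139, -0.506, 0.2] pointing down, gripper open.
Joint ranges: [-2.91, 2.91], [-0.99, 1.94], [-1.21, 1.42], [-2.12, 2.29], [-1.49, 1.47], [-3.14, 3.14]. Speed limits (rad/s): [2.79, 2.79, 3.14, 3.14, 3.14, 3.14].

### API

Orientations are given as a rotation vector (axis times angle).
In Python, from workcell import manip, optics gives the robot as it stands.
- The arm moves only by the tool apply_moves, never from a script. Its argument "targets" is a list of rows, each a list of 3 entries, a list of its own where there are three numbers: the shift along the world's x, y, z in m, then the turn, a rotation vector about the world's x, y, z in rad, then the closure, from -1 (fully open) to 1 (shut). A call has 1 to 12 rows; each row shifts and turns the commanded pose from where the row before left it; what a row does not reach is not made up. A row lasts 1/12 s, in which the tool goes at most 41.7 mm and 7.16 degrees, less where a joint would pass 70% of its speed; a pose out of reach is approached as far as the arm can. A call with a gripper value outside its range is refused whole. The fingers move at their own pace and stop on an object; the grip force is fixed at half the most. Time passes only in rows, so rows that do not move let the fingers close. It gives the time, the measured TCP pose, the force, the opening and the grip force at its end, in the units of the state.
- manip.state(): the state, without advancing time (a new reading comes with each control period).
- optics.grab_frame(name): name is "scene" or "top"; returns (picture, depth): 384x512x3 uint8, red, green, blue; 384x512 float32, m along the optical axis (not along the pixel's ray), 0 where there is no reading.
- optics.camera_info(name): a dict with "fx", "fy", "cx", "cy" (pixels), "T" (4x4, takes a point from camera to world coordinates). Camera axes: x right, y up, looking along -z (the intrinsics and any distortion apply to the point x, -y, -z); pixel columns grow to the right and rows downward; lengths in m; the calibration is good to about 2 mm. A picture is of the moment at which its call begins. camera_info takes no time and is no camera call.
- manip.close_job(): hands the job in; it is judged then, once.
The state is a dict: "t": time; "joints": joint angles; "joint_velocities": joint speeds; "effort": joint torques, N m; "eef_pos": TCP position; "tcp_rot": TCP orientation; "ft_force": force on the tool from outside, world axes, zero at the start; "moment": the same for the moment, N m; "opening": finger opening in m; "finger_force": force on a finger pad.
Only numpy, scipy, OpenCV 4.12 (cv2) and the standard library are available. Lean on these libraries where they do the work, as an engineer would, in place of code of your own. Each camera call takes 0.05 s, during which the arm holds its last target. There are 200 camera calls.

### The job

Open the blue-banded canister: crank its blue screw lid anticlockwise (seen from above) by the black handle until the thread lets go, then lift the lid off and set it down, handle up, in the middle of the round green mat. The canister stays standing in its holder, and the lid is set down, not dropped.

Things in the scene. Friction and masses are not known exactly. Their poses are not given: they have to be found in the camera images.
- handle_center (a point): centre of the black upright handle on the blue lid: round, 20 mm across, 46 mm tall, 34 mm from the lid's axis along its x, its foot 7 mm above the lid's flat top. It spins on its own axis, so a gripper can hold it and lead it in a circle about the lid's axis without turning itself; it also carries the lid. Rubber-mounted: gives 1 mm per N, up to 5 mm. 53 mm above lid_center.
- lid_center (a point): centre (on the axis, half-way up) of the blue screw lid, 94 mm across, 46 mm tall plus handle, 210 g; z up, x towards the handle. Right-hand thread with 2 mm play, light to turn (a few N at the handle): anticlockwise it rises 9 mm a turn, is free after 2 turns (2.1 is best, 2.25 harmless), then must be lifted 20 mm more to clear the neck. Not the yellow lid.
- canister: loose blue-banded square canister, 110 x 110 x 100 mm, 1.8 kg, with a round threaded neck 34 mm tall; origin at the centre of its underside, z up. It stands in a fixed grey holder (60 mm walls, 3 mm room each side) that keeps it from turning. With the lid screwed home, lid_center is 126 mm above this origin.
- mat: fixed round green mat, 180 mm across and 4 mm thick, flat on the table; its origin is the centre of its underside. The lid stands on it on its open rim, with lid_center 27 mm above this origin.

How it is judged:
By the outcome, as a careful person would: the job done as asked, in the order asked, and still so for the second after the job is handed in, with the robot touching nothing.
It also fails if it takes over 61 s, if anything falls off the work surface, if the arm or the gripper's body presses on something with over 40 N, if the wrist force passes 120 N, or if a joint passes its speed limit or range.

## Working session

There is one attempt and no reset: what is moved stays moved. The work goes in short steps, Python scripts to look and compute and a tool call to move; the robot and the scene stay as the last step left them, time stands still between calls to the robot, and variables do not carry over. Pictures are saved under pics/ and viewed, at most 10 in all, crops included, and the job is handed in when it is done.

Besides the shell and the picture viewer there is one more tool, called after ">>>" as name(argument=value, ...) on one line, values as JSON. apply_moves: Moves the arm, as the interface text tells. Its arguments: {"type":"object","properties":{"targets":{"type":"array"}},"required":["targets"]}

```bash
mkdir -p pics
cat > h.py <<'E'
import numpy as np, cv2
from workcell import manip, optics
def grab(n):
    p,d=optics.grab_frame(n); return p,d,optics.camera_info(n)
def pts(d,c):
    v,u=np.mgrid[:d.shape[0],:d.shape[1]]
    P=np.stack([(u-c['cx'])/c['fx']*d,-(v-c['cy'])/c['fy']*d,-d],-1)
    return P@c['T'][:3,:3].T+c['T'][:3,3]
def ray(u,v,c,z):
    r=c['T'][:3,:3]@np.array([(u-c['cx'])/c['fx'],-(v-c['cy'])/c['fy'],-1]); o=c['T'][:3,3]
    return o+r*(z-o[2])/r[2]
E
python3 - <<'E'
from h import *
for n in("scene","top"):
    p,d,c=grab(n); cv2.imwrite(f"pics/{n}0.png",p[...,::-1]); np.savez(f"{n}0.npz",p=p,d=d)
    print(n,{k:np.round(v,3).tolist() for k,v in c.items()},(d>0).mean())
print(manip.state())
E
```

```text
scene {'fx': 431.019, 'fy': 431.019, 'cx': 260.407, 'cy': 192.479, 'T': [[-0.32, -0.592, 0.739, 1.304], [0.947, -0.196, 0.253, 0.26], [-0.005, 0.781, 0.624, 0.751], [0.0, 0.0, 0.0, 1.0]]} 0.9960581461588541
top {'fx': 443.852, 'fy': 443.852, 'cx': 255.809, 'cy': 190.649, 'T': [[0.028, 0.995, -0.095, 0.481], [-0.999, 0.025, -0.037, -0.02], [-0.034, 0.096, 0.995, 1.012], [0.0, 0.0, 0.0, 1.0]]} 0.9962107340494791
{'t': 0.1, 'joints': array([-1.43079977e+00,  4.86666933e-02,  9.77352871e-02,  1.62202595e+00,
       -4.50517095e-06,  1.44296955e+00]), 'joint_velocities': array([ 4.22838714e-04, -3.00281567e-04,  3.79920871e-03,  5.71467164e-04,
        1.57780173e-03, -6.10247051e-06]), 'effort': array([ 2.85920229e-03, -3.39852262e+01,  3.20935285e+01,  1.58063747e-02,
       -5.46197668e-05, -3.79223820e-06]), 'eef_pos': array([ 0.1388157 , -0.50565645,  0.19932987]), 'tcp_rot': array([-3.11132506e+00, -4.19151176e-01,  2.77127754e-05]), 'ft_force': array([-0.9570502 ,  0.13851076,  0.1831922 ]), 'moment': array([ 0.00097479, -0.01082612,  0.01530425]), 'finger_force': 0.0, 'opening': 0.08523907121608434}
```

View pics/scene0.png

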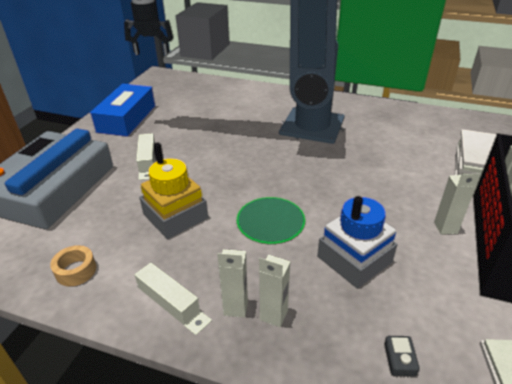

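View pics/top0.png

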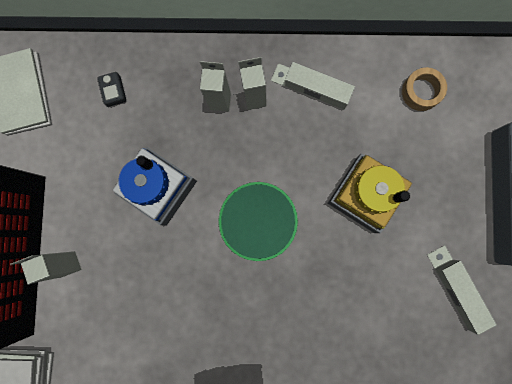

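The scene view shows the blue lid near (362,215), its handle at about (358,207), and the mat at (271,219). In the top view the blue lid is at (143,182), the handle at (145,162) pointing forward, and the mat at (258,221). Next I'll measure these points.

```bash
cat > m.py <<'E'
from h import *
def measure(n,p,d,c,box):
    x0,x1,y0,y1=box
    hsv=cv2.cvtColor(p,cv2.COLOR_RGB2HSV); P=pts(d,c)
    m=np.zeros(d.shape,bool); m[y0:y1,x0:x1]=1
    blue=m&(hsv[...,0]>105)&(hsv[...,0]<130)&(hsv[...,1]>150)&(hsv[...,2]>60)
    blk=m&(p.max(-1)<45)&(P[...,2]>.15)
    g=(hsv[...,0]>60)&(hsv[...,0]<90)&(hsv[...,1]>120)&(P[...,2]<.03)&(d>0)
    for nm,k in(("blue",blue),("blk",blk),("mat",g)):
        if k.sum()<5: print(n,nm,k.sum()); continue
        v,u=np.where(k); z=P[k][:,2]; zt=np.percentile(z,95)
        top=k&(np.abs(P[...,2]-zt)<.004); q=P[top]
        (cu,cv_),r=cv2.minEnclosingCircle(np.stack([u,v],1).astype(np.float32))
        print(n,nm,k.sum(),"px mean",u.mean().round(1),v.mean().round(1),"circ",round(cu,1),round(cv_,1),round(r,1),"ztop",zt.round(4),"top mid",((q.min(0)+q.max(0))/2).round(4),"span",np.ptp(q,axis=0).round(4),"mean",q.mean(0).round(4), "all", P[k].mean(0).round(4))
    return P,blue,blk,g
E
python3 - <<'E'
from m import *
for n,b in(("scene",(325,405,185,260)),("top",(105,195,140,225))):
    f=np.load(f"{n}0.npz"); c=optics.camera_info(n)
    P,bl,bk,g=measure(n,f['p'],f['d'],c,b)
    if n=="scene": print(cv2.minEnclosingCircle(np.argwhere(g).astype(np.float32)))
    # mat by ray on z=.004
    mm=cv2.findContours(g.astype(np.uint8),0,2)[0]; k=max(mm,key=cv2.contourArea); 
    (a,bb),ax,an=cv2.fitEllipse(k); print("mat",ray(a,bb,c,.004).round(4),ax)
    print("table z",np.median(P[300:330,250:300,2]) , P[b[2]:b[3],b[0]:b[1],2].max())
    x0,x1,y0,y1=b
    cv2.imwrite(f"pics/c_{n}.png",cv2.resize(f['p'][y0:y1,x0:x1,::-1],None,fx=6,fy=6,interpolation=0))
E
```

```text
scene blue 1563 px mean 361.3 225.2 circ 359.3 231.3 34.4 ztop 0.1541 top mid [0.5823 0.2422 0.1535] span [0.0901 0.0866 0.0067] mean [0.5873 0.2478 0.1525] all [0.6091 0.2443 0.1325]
scene blk 156 px mean 356.4 207.7 circ 356.0 207.5 10.9 ztop 0.2058 top mid [0.6156 0.2289 0.2042] span [0.0129 0.0125 0.0046] mean [0.6164 0.2289 0.2046] all [0.6284 0.2291 0.1924]
scene mat 6466 px mean 339.9 123.1 circ 337.0 139.0 133.0 ztop 0.014 top mid [-0.8294  0.1563  0.0141] span [0.0461 0.4504 0.0079] mean [-0.8192  0.1663  0.0142] all [-0.3111  0.1087 -0.0458]
((139.01329040527344, 336.9866943359375), 132.9850616455078)
mat [-0.6186  0.1692  0.004 ] (47.12633514404297, 125.5831527709961)
table z 0.0004470710181649906 0.7513096303912496
top blue 1410 px mean 142.2 182.6 circ 152.0 185.0 34.2 ztop 0.1559 top mid [0.5759 0.2387 0.1548] span [0.0834 0.0876 0.0058] mean [0.5739 0.2395 0.1539] all [0.5726 0.2355 0.1532]
top blk 153 px mean 144.8 162.9 circ 157.9 183.5 33.2 ztop 0.208 top mid [0.6082 0.2247 0.2068] span [0.0166 0.0149 0.0052] mean [0.609  0.2251 0.2063] all [0.6044 0.2173 0.2074]
top mat 1155 px mean 249.0 211.4 circ 253.5 156.1 280.9 ztop 0.0083 top mid [0.5748 0.2182 0.0075] span [0.5183 0.5878 0.0065] mean [0.5109 0.0262 0.0059] all [ 0.5494  0.0302 -0.0362]
mat [0.5074 0.011  0.004 ] (77.17869567871094, 77.71459197998047)
table z 4.781579533885694e-05 1.01172215016923
```

```bash
cat > fit.py <<'E'
from h import *
from scipy.optimize import least_squares
def circ(Q,r=None):
    f=(lambda a:np.hypot(*(Q-a[:2]).T)-(a[2] if r is None else r))
    s=least_squares(f,[*Q.mean(0),.05][:3 if r is None else 2],loss="soft_l1",f_scale=.001); return s.x.round(4)
def onplane(k,c,z):
    return np.array([ray(u,v,c,z)[:2] for u,v in k.reshape(-1,2)])
E
python3 - <<'E'
from fit import *
for n,b,mb in(("scene",(325,405,185,260),(225,315,190,250)),("top",(105,195,140,225),(210,305,175,270))):
    f=np.load(f"{n}0.npz"); c=optics.camera_info(n); p=f['p'];P=pts(f['d'],c)
    hsv=cv2.cvtColor(p,cv2.COLOR_RGB2HSV)
    w=np.zeros(p.shape[:2],np.uint8); w[mb[2]:mb[3],mb[0]:mb[1]]=1
    g=w*((hsv[...,0]>55)&(hsv[...,0]<90)&(hsv[...,1]>100)).astype(np.uint8)
    k=max(cv2.findContours(g,0,1)[0],key=cv2.contourArea); print(n,"mat",circ(onplane(k,c,.004)))
    x0,x1,y0,y1=b; w[:]=0; w[y0:y1,x0:x1]=1
    top=(w>0)&(np.abs(P[...,2]-.1545)<.004)&(hsv[...,2]>40)&(hsv[...,1]>0)
    zt=np.median(P[top][:,2]); top=top.astype(np.uint8)
    k=max(cv2.findContours(top,0,1)[0],key=cv2.contourArea); Q=onplane(k,c,zt); hull=cv2.convexHull(Q.astype(np.float32))[:,0]
    print(n,"lid z",zt.round(4),circ(hull.astype(float)),"r47",circ(hull.astype(float),.047))
    ht=(w>0)&(P[...,2]>.200)&(P[...,2]<.215); q=P[ht]; zz=np.percentile(q[:,2],80)
    k=max(cv2.findContours(ht.astype(np.uint8),0,1)[0],key=cv2.contourArea); 
    print(n,"handle n",ht.sum(),"z",zz.round(4),"px",np.argwhere(ht).mean(0)[::-1].round(1),"mean",q.mean(0).round(4),"mid",((q.min(0)+q.max(0))/2).round(4))
    body=(w>0)&(P[...,2]>.165)&(P[...,2]<.215); print("  body",body.sum(),P[body].mean(0).round(4))
    hs=(w>0)&(np.abs(P[...,2]-.106)<.005); 
    print("  shoulder z",np.median(P[hs][:,2]),hs.sum(), (P[hs].min(0)+P[hs].max(0))/2)
E
```

```text
scene mat [0.5138 0.0153 0.0874]
scene lid z 0.1525 [0.5829 0.2425 0.0447] r47 [0.5843 0.2426]
scene handle n 58 z 0.2057 px [357.9 199.1] mean [0.6152 0.2286 0.204 ] mid [0.6138 0.2281 0.2033]
  body 190 [0.6179 0.2287 0.1894]
  shoulder z 0.10303110840142782 661 [0.6028783  0.24249792 0.1059925 ]
top mat [0.5083 0.0113 0.0882]
top lid z 0.1537 [0.578  0.2391 0.0444] r47 [0.5801 0.238 ]
top handle n 89 z 0.2068 px [140.7 160.3] mean [0.6087 0.2252 0.205 ] mid [0.6096 0.2254 0.2047]
  body 146 [0.6076 0.2229 0.1964]
  shoulder z 0.10391667742499178 884 [0.57806237 0.23932362 0.10544721]
```

>>> apply_moves(targets=[[[0.03,0.02,0.02],[0,0,0.12],-1],[[0.03,0.03,0.02],[0,0,0.12],-1],[[0.03,0.03,0.02],[0,0,0.12],-1],[[0.02,0.03,0.02],[0,0,0.12],-1],[[0.02,0.035,0.01],[0,0,0.12],-1],[[0.02,0.035,0.01],[0,0,0.12],-1],[[0.02,0.035,0],[0,0,0.12],-1],[[0.02,0.035,0],[0,0,0.12],-1],[[0.02,0.035,0],[0,0,0.12],-1],[[0.02,0.035,0],[0,0,0.12],-1],[[0.02,0.035,0],[0,0,0.12],-1],[[0.02,0.035,0],[0,0,0.12],-1]])

```text
t: 1.1
eef_pos: [0.4026, -0.121, 0.2956]
tcp_rot: [-2.057, -2.374, 0.0]
ft_force: [0.3, -0.8, 0.3]
opening: 0.0854
finger_force: 0.0
```

>>> apply_moves(targets=[[[0.02,0.034,0],[0,0,0.12],-1],[[0.02,0.034,0],[0,0,0.12],-1],[[0.02,0.034,0],[0,0,0],-1],[[0.02,0.034,0],[0,0,0],-1],[[0.02,0.034,0],[0,0,0],-1],[[0.02,0.034,0],[0,0,0],-1],[[0.02,0.034,-0.01],[0,0,0],-1],[[0.02,0.034,-0.01],[0,0,0],-1],[[0.02,0.034,-0.01],[0,0,0],-1],[[0.02,0.034,-0.01],[0,0,0],-1],[[0.003,0.003,0],[0,0,0],-1],[[0,0,0],[0,0,0],-1]])

```text
t: 2.1
eef_pos: [0.6048, 0.2219, 0.2513]
tcp_rot: [-1.759, -2.597, 0.008]
ft_force: [-0.9, -0.1, 0.7]
opening: 0.0855
finger_force: 0.0
```

Run:
```python
from h import *
s=manip.state(); T=s['eef_pos']; print(T,s['joints'],s['tcp_rot']); 
R=cv2.Rodrigues(s['tcp_rot'])[0]; print(R.round(3))
tiles=[]
for n in("scene","top"):
    p,d,c=grab(n); np.savez(f"{n}1.npz",p=p,d=d)
    M=np.linalg.inv(c['T'])
    def pr(X):
        q=M@np.r_[X,1]; return c['fx']*q[0]/-q[2]+c['cx'], c['cy']-c['fy']*q[1]/-q[2]
    u,v=pr(T); print(n,"tcp px",u,v, "tips",[np.round(pr(T+R@np.array([0,s_*.0425,-.013])),1) for s_ in(1,-1)])
    x0=int(np.clip(u-60,0,392));y0=int(np.clip(v-60,0,264)); print(x0,y0)
    tiles.append(cv2.resize(p[y0:y0+120,x0:x0+120,::-1],(400,400),interpolation=cv2.INTER_CUBIC))
cv2.imwrite("pics/near1.png",np.hstack(tiles))
```

```text
[0.60480716 0.22187585 0.25129537] [2.47573664e-01 4.16625728e-01 6.36580936e-01 1.79775938e+00
 4.09962703e-06 1.43817919e+00] [-1.75905558 -2.59730017  0.00820157]
[[-0.371  0.929 -0.007]
 [ 0.929  0.371 -0.002]
 [ 0.001 -0.007 -1.   ]]
scene tcp px 358.5603096607253 176.47863698566974 tips [array([364.8, 184.6]), array([354.6, 158.6])]
298 116
top tcp px 134.70926043588116 158.21208499976427 tips [array([124.7, 134.2]), array([140.2, 179.8])]
74 98
```

View pics/near1.png

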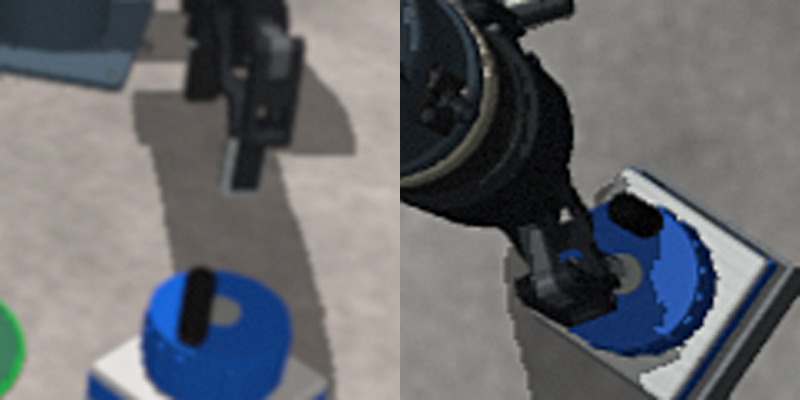

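The scene crop (left) shows the near fingertip at about (370,173), and the handle top at (359,198). The top crop (right) shows a fingertip near (134,185) and the handle top at (140,160). The tip isn't where I projected it, so I'll check with depth.

Run:
```python
from h import *
s=manip.state(); print(s['t'],s['eef_pos'],s['joint_velocities'].round(3),s['opening'])
for n in("scene","top"):
    f=np.load(f"{n}1.npz"); c=optics.camera_info(n); P=pts(f['d'],c); T=s['eef_pos']
    k=(np.hypot(P[...,0]-T[0],P[...,1]-T[1])<.09)&(P[...,2]>.23)&(P[...,2]<.33)
    q=P[k]; vv=np.argwhere(k); i=np.argsort(q[:,2])[:8]; print(n,k.sum(),np.c_[q[i].round(3),vv[i][:,::-1]].tolist())
    R=cv2.Rodrigues(s['tcp_rot'])[0]; L=(q-T)@R   # tool frame
    for a,b in((-.05,-.03),(-.03,-.01),(-.01,.01)):
        w=(L[:,2]>a)&(L[:,2]<b)
        for sg in(1,-1):
            ww=w&(L[:,1]*sg>0)
            if ww.sum()>5: print(" ",n,a,sg,ww.sum(),"x",np.percentile(L[ww,0],[3,97]).round(3),"y",np.percentile(L[ww,1],[3,97]).round(3))
```

```text
2.2 [0.60475706 0.21955254 0.25552544] [-0.022 -0.049 -0.001  0.001  0.002 -0.   ] 0.08514495487901534
scene 353 [[0.563, 0.213, 0.294, 360.0, 146.0], [0.653, 0.237, 0.294, 366.0, 174.0], [0.653, 0.238, 0.294, 367.0, 174.0], [0.65, 0.249, 0.294, 373.0, 174.0], [0.567, 0.203, 0.294, 355.0, 146.0], [0.652, 0.242, 0.295, 369.0, 174.0], [0.65, 0.25, 0.295, 374.0, 174.0], [0.655, 0.235, 0.295, 365.0, 174.0]]
  scene -0.05 1 45 x [-0.007  0.014] y [0.05  0.059]
  scene -0.05 -1 53 x [-0.007  0.014] y [-0.042 -0.038]
top 45 [[0.561, 0.196, 0.3, 140.0, 180.0], [0.561, 0.197, 0.303, 139.0, 180.0], [0.567, 0.195, 0.303, 140.0, 176.0], [0.649, 0.228, 0.304, 123.0, 126.0], [0.559, 0.196, 0.304, 139.0, 181.0], [0.562, 0.193, 0.305, 141.0, 179.0], [0.652, 0.229, 0.305, 122.0, 124.0], [0.557, 0.195, 0.308, 139.0, 182.0]]
```

>>> apply_moves(targets=[[[0,0,0],[0,0,0],1],[[0,0,0],[0,0,0],1],[[0,0,0],[0,0,0],1],[[0,0,0],[0,0,0],1],[[0,0,0],[0,0,0],1],[[0,0,0],[0,0,0],1],[[0,0,0],[0,0,0],1],[[0,0,0],[0,0,0],1],[[0,0,0],[0,0,0],1],[[0,0,0],[0,0,0],1]])

```text
t: 3.03
eef_pos: [0.6052, 0.2201, 0.2558]
tcp_rot: [-1.766, -2.598, 0.0]
ft_force: [0.2, 0.1, 0.3]
opening: -0.0003
finger_force: 0.0
```

```bash
cat > tip.py <<'E'
from h import *
s=manip.state(); T=s['eef_pos']; print(s['t'],T.round(4),s['opening'],s['tcp_rot'].round(3))
R=cv2.Rodrigues(s['tcp_rot'])[0]
for n in("scene","top"):
    p,d,c=grab(n); np.savez(f"{n}2.npz",p=p,d=d); P=pts(d,c)
    k=(np.hypot(P[...,0]-T[0],P[...,1]-T[1])<.07)&(P[...,2]>.23)&(P[...,2]<.36)
    L=(P[k]-T)@R; print(n,k.sum())
    for a in np.arange(-.07,.01,.01):
        w=(L[:,2]>a)&(L[:,2]<a+.01)
        if w.sum()>3: print("  ",a.round(3),w.sum(),"x",np.percentile(L[w,0],[3,97]).round(3),"y",np.percentile(L[w,1],[3,97]).round(3), L[w,2].max().round(4))
E
python3 tip.py
```

```text
3.0333 [0.6052 0.2201 0.2558] -0.0002953077818855083 [-1.766 -2.598  0.   ]
scene 489
   -0.07 39 x [-0.009  0.009] y [-0.002  0.017] -0.0601
   -0.06 63 x [-0.009  0.012] y [-0.002  0.017] -0.0503
   -0.05 60 x [-0.009  0.013] y [-0.004  0.017] -0.0401
   -0.04 42 x [-0.009  0.012] y [-0.001  0.015] -0.0305
top 239
   -0.07 12 x [-0.01  -0.006] y [-0.014  0.005] -0.0607
   -0.06 21 x [-0.01  -0.006] y [-0.014  0.005] -0.0501
   -0.05 23 x [-0.011 -0.004] y [-0.015  0.012] -0.041
   -0.04 13 x [-0.01  -0.005] y [-0.011  0.005] -0.0324
```

Run:
```python
from h import *
s=manip.state(); T=s['eef_pos']; t=[]
for n,(x0,y0) in(("scene",(308,100)),("top",(84,108))):
    f=np.load(f"{n}2.npz"); c=optics.camera_info(n); M=np.linalg.inv(c['T']); p=f['p'][...,::-1].copy()
    im=cv2.resize(p[y0:y0+100,x0:x0+100],(400,400),interpolation=0)
    for dz,col in((0,(0,0,255)),(.03,(0,255,255))):
        q=M@np.r_[T+[0,0,dz],1]; u=c['fx']*q[0]/-q[2]+c['cx'];v=c['cy']-c['fy']*q[1]/-q[2]
        cv2.circle(im,(int((u-x0+.5)*4),int((v-y0+.5)*4)),4,col,-1); print(n,u,v)
    t.append(im)
cv2.imwrite("pics/tip2.png",np.clip(np.hstack(t)*1.6,0,255).astype(np.uint8))
```

```text
scene 357.91264793999846 174.53182430136067
scene 360.0616637033521 161.7577645549549
top 134.95232127911896 157.57749456602093
top 129.4849219989261 154.53123736225706
```

View pics/tip2.png

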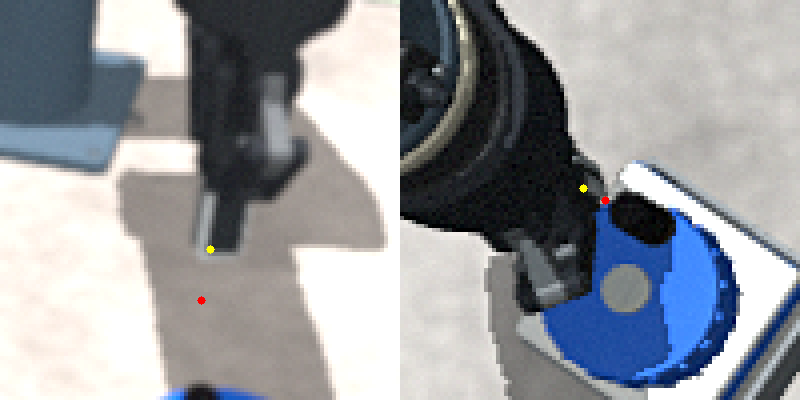

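Red marks the reported TCP and yellow is 30 mm above it. In the scene crop the shut tips end near the yellow dot at about (360,163). So the real fingertips look about 28 mm higher than reported, while x and y agree. I'll open, line up and go down in guarded steps to see which height is right.

>>> apply_moves(targets=[[[0.003,0.003,0],[0,0,0],-1],[[0.0025,0.0025,0],[0,0,0],-1],[[0,0,0],[0,0,0],-1],[[0,0,0],[0,0,0],-1],[[0,0,-0.01],[0,0,0],-1],[[0,0,-0.01],[0,0,0],-1],[[0,0,-0.015],[0,0,0],-1],[[0,0,-0.015],[0,0,0],-1],[[0,0,-0.015],[0,0,0],-1],[[0,0,-0.015],[0,0,0],-1],[[0,0,-0.01],[0,0,0],-1],[[0,0,0],[0,0,0],-1]])

```text
t: 4.13
eef_pos: [0.609, 0.2251, 0.1627]
tcp_rot: [-1.764, -2.595, 0.006]
ft_force: [-0.3, -0.4, -0.6]
opening: 0.0855
finger_force: 0.0
```

```bash
cat > look.py <<'E'
import sys
from h import *
s=manip.state(); T=s['eef_pos']; t=[]; print(s['t'],T.round(4),s['ft_force'].round(2),s['opening'],s['joints'].round(2))
ox={"scene":(308,130),"top":(84,108)}
for n,(x0,y0) in ox.items():
    p,d,c=grab(n); np.savez(f"{n}{sys.argv[1]}.npz",p=p,d=d); M=np.linalg.inv(c['T']); p=p[...,::-1]
    im=cv2.resize(p[y0:y0+100,x0:x0+100],(400,400),interpolation=0)
    q=M@np.r_[T,1]; u=c['fx']*q[0]/-q[2]+c['cx'];v=c['cy']-c['fy']*q[1]/-q[2]
    cv2.circle(im,(int((u-x0+.5)*4),int((v-y0+.5)*4)),4,(0,0,255),-1); t.append(im)
    P=pts(d,c); k=(np.hypot(P[...,0]-T[0],P[...,1]-T[1])<.075)&(np.hypot(P[...,0]-T[0],P[...,1]-T[1])>.03)&(P[...,2]>.163)&(P[...,2]<.3)
    q=P[k]; i=np.argsort(q[:,2])[:5]; print(n,k.sum(),q[i].round(3).tolist())
    h=(np.hypot(P[...,0]-T[0],P[...,1]-T[1])<.022)&(P[...,2]>.163)&(P[...,2]<.215); print("handle",h.sum(),P[h].mean(0).round(4) if h.any() else 0)
cv2.imwrite(f"pics/look{sys.argv[1]}.png",np.clip(np.hstack(t)*1.6,0,255).astype(np.uint8))
E
python3 look.py 3
```

```text
4.1333 [0.609  0.2251 0.1627] [-0.31 -0.44 -0.59] 0.08546763519747007 [ 0.25  0.38  0.42  1.61 -0.    1.44]
scene 757 [[0.657, 0.239, 0.205], [0.654, 0.252, 0.206], [0.658, 0.241, 0.207], [0.656, 0.248, 0.207], [0.651, 0.255, 0.207]]
handle 149 [0.6184 0.2264 0.187 ]
top 442 [[0.564, 0.201, 0.214], [0.571, 0.2, 0.214], [0.566, 0.201, 0.215], [0.566, 0.199, 0.216], [0.569, 0.199, 0.217]]
handle 97 [0.6084 0.22   0.1926]
```

View pics/look3.png

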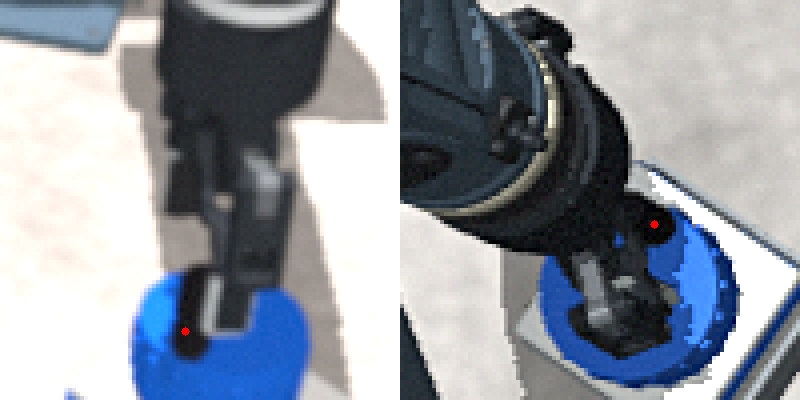

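In the scene crop the open near tip ends at about (364,213), beside the handle's upper part. Its depth gives z ≈ 0.205, so the reported TCP height really does read about 29 mm too low. I'll go down 24 mm more in small steps and watch the force.

>>> apply_moves(targets=[[[0.001,0,-0.003],[0,0,0],-1],[[0,0,-0.003],[0,0,0],-1],[[0,0,-0.003],[0,0,0],-1],[[0,0,-0.003],[0,0,0],-1],[[0,0,-0.003],[0,0,0],-1],[[0,0,-0.003],[0,0,0],-1],[[0,0,-0.003],[0,0,0],-1],[[0,0,0],[0,0,0],-1]])

```text
t: 4.9
eef_pos: [0.6112, 0.2254, 0.1439]
tcp_rot: [-1.765, -2.598, 0.002]
ft_force: [-0.6, -0.4, 0.4]
opening: 0.0855
finger_force: 0.0
```

```bash
python3 look.py 4
```

```text
4.9 [0.6112 0.2254 0.1439] [-0.63 -0.37  0.35] 0.08550796353521653 [ 0.25  0.38  0.38  1.57 -0.    1.44]
scene 999 [[0.655, 0.253, 0.186], [0.655, 0.251, 0.186], [0.657, 0.247, 0.187], [0.661, 0.238, 0.187], [0.658, 0.249, 0.188]]
handle 129 [0.6186 0.2254 0.1873]
top 725 [[0.567, 0.202, 0.189], [0.568, 0.199, 0.195], [0.572, 0.199, 0.196], [0.57, 0.199, 0.197], [0.564, 0.2, 0.198]]
handle 58 [0.6086 0.218  0.1872]
```

>>> apply_moves(targets=[[[0,0,-0.003],[0,0,0],-1],[[0,0,-0.002],[0,0,0],-1],[[0,0,-0.002],[0,0,0],-1],[[0,0,0],[0,0,0],-1]])

```text
t: 5.33
eef_pos: [0.6114, 0.2255, 0.1373]
tcp_rot: [-1.765, -2.598, 0.001]
ft_force: [-0.6, -0.8, -0.7]
opening: 0.0854
finger_force: 0.0
```

>>> apply_moves(targets=[[[0,0,0],[0,0,0],0],[[0,0,0],[0,0,0],0.2],[[0,0,0],[0,0,0],0.4],[[0,0,0],[0,0,0],0.6],[[0,0,0],[0,0,0],0.8],[[0,0,0],[0,0,0],1],[[0,0,0],[0,0,0],1],[[0,0,0],[0,0,0],1]])

```text
t: 6.0
eef_pos: [0.6118, 0.2256, 0.1381]
tcp_rot: [1.766, 2.598, 0.001]
ft_force: [0.1, 0.3, 0.2]
opening: 0.0188
finger_force: 58.5
```

```bash
python3 look.py 5; python3 -c "
from h import *; print(manip.state())"
```

```text
6.0 [0.6118 0.2256 0.1381] [0.14 0.33 0.22] 0.018807954439143976 [0.25 0.38 0.36 1.55 0.   1.44]
scene 575 [[0.652, 0.231, 0.214], [0.646, 0.251, 0.214], [0.65, 0.231, 0.214], [0.585, 0.205, 0.214], [0.646, 0.253, 0.215]]
handle 137 [0.6174 0.2219 0.1893]
top 404 [[0.58, 0.202, 0.215], [0.586, 0.204, 0.216], [0.584, 0.201, 0.217], [0.582, 0.2, 0.22], [0.583, 0.202, 0.221]]
handle 56 [0.6111 0.2164 0.1841]
{'t': 6.1, 'joints': array([2.50466728e-01, 3.80617600e-01, 3.62318053e-01, 1.55218913e+00,
       2.83320509e-05, 1.44422100e+00]), 'joint_velocities': array([-0.00014239, -0.00182243, -0.00097704, -0.00037802, -0.00100195,
       -0.00132543]), 'effort': array([-4.11115028e-02, -4.61983502e+01,  3.19169962e+01,  6.61773398e-02,
       -2.46033777e-02,  2.54688603e-03]), 'eef_pos': array([0.61179889, 0.22558695, 0.13808707]), 'tcp_rot': array([1.76566828e+00, 2.59824433e+00, 3.91654887e-04]), 'ft_force': array([ 0.19302868,  0.25470008, -0.07510463]), 'moment': array([ 0.02722554, -0.04346311, -0.00469093]), 'finger_force': 58.453667380381376, 'opening': 0.018690866221080096}
```

```bash
python3 -c "
import numpy as np
for k in range(24):
    a=np.radians(-24.5+15*np.array([k,k+1])); print(k,(34*np.diff(np.cos(a))).round(1),(34*np.diff(np.sin(a))).round(1))"
```

```text
0 [2.6] [8.5]
1 [0.3] [8.9]
2 [-2.] [8.6]
3 [-4.2] [7.8]
4 [-6.1] [6.5]
5 [-7.5] [4.7]
6 [-8.5] [2.6]
7 [-8.9] [0.3]
8 [-8.6] [-2.]
9 [-7.8] [-4.2]
10 [-6.5] [-6.1]
11 [-4.7] [-7.5]
12 [-2.6] [-8.5]
13 [-0.3] [-8.9]
14 [2.] [-8.6]
15 [4.2] [-7.8]
16 [6.1] [-6.5]
17 [7.5] [-4.7]
18 [8.5] [-2.6]
19 [8.9] [-0.3]
20 [8.6] [2.]
21 [7.8] [4.2]
22 [6.5] [6.1]
23 [4.7] [7.5]
```

>>> apply_moves(targets=[[[0.0026,0.0085,0.0004],[0,0,0],1],[[0.0003,0.0089,0.0004],[0,0,0],1],[[-0.002,0.0086,0.0004],[0,0,0],1],[[-0.0042,0.0078,0.0004],[0,0,0],1],[[-0.0061,0.0065,0.0004],[0,0,0],1],[[-0.0075,0.0047,0.0004],[0,0,0],1],[[0,0,0],[0,0,0],1]])

```text
t: 6.68
eef_pos: [0.5932, 0.2727, 0.1409]
tcp_rot: [-1.762, -2.599, -0.002]
ft_force: [-0.0, 0.5, 0.2]
opening: 0.0185
finger_force: 58.5
```

>>> apply_moves(targets=[[[-0.0085,0.0026,0.0004],[0,0,0],1],[[-0.0089,0.0003,0.0004],[0,0,0],1],[[-0.0086,-0.002,0.0004],[0,0,0],1],[[-0.0078,-0.0042,0.0004],[0,0,0],1],[[-0.0065,-0.0061,0.0003],[0,0,0],1],[[-0.0047,-0.0075,0.0003],[0,0,0],1],[[0,0,0],[0,0,0],1]])

```text
t: 7.27
eef_pos: [0.5491, 0.253, 0.1433]
tcp_rot: [1.767, 2.598, 0.001]
ft_force: [0.6, 0.1, 0.2]
opening: 0.0183
finger_force: 58.6
```

Run:
```python
from fit import *
s=manip.state(); print(s['eef_pos'].round(4),s['ft_force'].round(2),s['finger_force'])
t=[]
for n,(x0,y0) in(("scene",(308,150)),("top",(84,130))):
    p,d,c=grab(n); t.append(cv2.resize(p[y0:y0+100,x0:x0+100,::-1],(400,400),interpolation=0))
cv2.imwrite("pics/half.png",np.clip(np.hstack(t)*1.6,0,255).astype(np.uint8))
```

```text
[0.5491 0.253  0.1433] [0.64 0.14 0.16] 58.60408423701301
```

View pics/half.png

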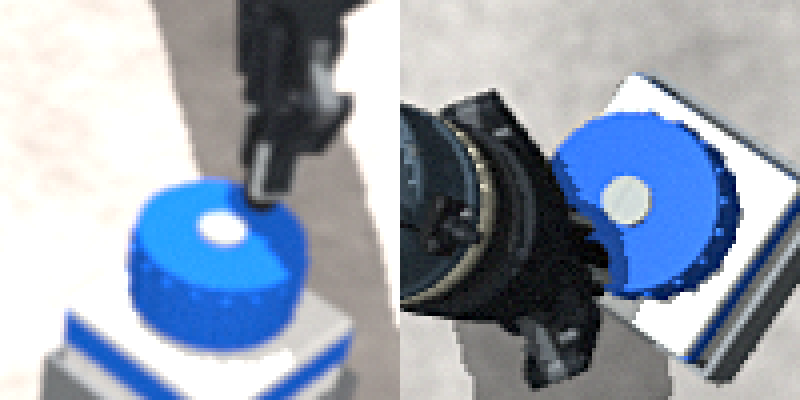

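The handle is now on the far side of the lid, at (373,200) in the scene view. The canister hasn't moved in its holder, and the forces are under 1 N. I'll keep turning.

>>> apply_moves(targets=[[[-0.0026,-0.0085,0.0004],[0,0,0],1],[[-0.0003,-0.0089,0.0004],[0,0,0],1],[[0.002,-0.0086,0.0004],[0,0,0],1],[[0.0042,-0.0078,0.0004],[0,0,0],1],[[0.0061,-0.0065,0.0004],[0,0,0],1],[[0.0075,-0.0047,0.0004],[0,0,0],1],[[0.0085,-0.0026,0.0004],[0,0,0],1],[[0.0089,-0.0003,0.0004],[0,0,0],1],[[0.0086,0.002,0.0004],[0,0,0],1],[[0.0078,0.0042,0.0004],[0,0,0],1],[[0.0065,0.0061,0.0003],[0,0,0],1],[[0.0047,0.0075,0.0003],[0,0,0],1]])

```text
t: 8.37
eef_pos: [0.5839, 0.2187, 0.1496]
tcp_rot: [-1.741, -2.571, 0.067]
ft_force: [-57.0, -14.1, 45.6]
opening: 0.0188
finger_force: 87.3
```

>>> apply_moves(targets=[[[0.0026,0.0085,0.0004],[0,0,0],1],[[0.0003,0.0089,0.0004],[0,0,0],1],[[-0.002,0.0086,0.0004],[0,0,0],1],[[-0.0042,0.0078,0.0004],[0,0,0],1],[[-0.0061,0.0065,0.0004],[0,0,0],1],[[-0.0075,0.0047,0.0004],[0,0,0],1],[[-0.0085,0.0026,0.0004],[0,0,0],1],[[-0.0089,0.0003,0.0004],[0,0,0],1],[[-0.0086,-0.002,0.0004],[0,0,0],1],[[-0.0078,-0.0042,0.0004],[0,0,0],1],[[-0.0065,-0.0061,0.0003],[0,0,0],1],[[-0.0047,-0.0075,0.0003],[0,0,0],1]])

```text
t: 9.37
eef_pos: [0.548, 0.2527, 0.1495]
tcp_rot: [-1.764, -2.596, 0.005]
ft_force: [2.0, 2.4, -5.1]
opening: 0.0185
finger_force: 63.7
```

>>> apply_moves(targets=[[[-0.0026,-0.0085,0.0004],[0,0,0],1],[[-0.0003,-0.0089,0.0004],[0,0,0],1],[[0.002,-0.0086,0.0004],[0,0,0],1],[[0.0042,-0.0078,0.0004],[0,0,0],1],[[0.0061,-0.0065,0.0004],[0,0,0],1],[[0.0075,-0.0047,0.0004],[0,0,0],1],[[0.0085,-0.0026,0.0004],[0,0,0],1],[[0.0089,-0.0003,0.0004],[0,0,0],1],[[0.0086,0.002,0.0004],[0,0,0],1],[[0.0078,0.0042,0.0004],[0,0,0],1],[[0.0065,0.0061,0.0003],[0,0,0],1],[[0.0047,0.0075,0.0003],[0,0,0],1]])

```text
t: 10.37
eef_pos: [0.6122, 0.2222, 0.1549]
tcp_rot: [1.768, 2.595, -0.011]
ft_force: [-4.8, 0.3, -7.3]
opening: 0.0185
finger_force: 62.4
```

```bash
cat > lid.py <<'E'
from fit import *
def lidlook(tag,zlo=.10,zhi=.32,rc=None,rr=.1):
    s=manip.state(); T=s['eef_pos']; print(s['t'],T.round(4),s['ft_force'].round(2),s['moment'].round(3),s['opening']); t=[]
    for n in("scene","top"):
        p,d,c=grab(n); np.savez(f"{n}{tag}.npz",p=p,d=d); P=pts(d,c); hsv=cv2.cvtColor(p,cv2.COLOR_RGB2HSV)
        near=np.hypot(P[...,0]-T[0],P[...,1]-T[1])<rr
        b=near&(hsv[...,0]>105)&(hsv[...,0]<130)&(hsv[...,1]>150)&(hsv[...,2]>60)&(P[...,2]>zlo)&(P[...,2]<zhi)
        z=P[b][:,2]; zt=np.percentile(z,90); top=b&(np.abs(P[...,2]-zt)<.005); q=P[top]
        A=np.c_[q[:,:2]-q[:,:2].mean(0),np.ones(len(q))]; pl=np.linalg.lstsq(A,q[:,2],rcond=None)[0]
        h=cv2.convexHull(q[:,:2].astype(np.float32))[:,0].astype(float)
        near2=np.hypot(P[...,0]-T[0],P[...,1]-T[1])<.06
        gr=near2&(hsv[...,1]<60)&(hsv[...,2]>70)&(np.abs(P[...,2]-zt)<.006)
        print(n,"zmed",np.median(q[:,2]).round(4),"zmin",z.min().round(3),"circle",circ(h),circ(h,.046),"slope",pl[:2].round(3),"disc",gr.sum(),P[gr].mean(0).round(4) if gr.any() else 0)
E
python3 -c "
from lid import *; lidlook('6')"
```

```text
10.3667 [0.6122 0.2222 0.1549] [-4.81  0.3  -7.27] [-0.267  0.816 -0.001] 0.018499623261318578
scene zmed 0.1626 zmin 0.12 circle [0.583  0.2413 0.0436] [0.581  0.2408] slope [-0.004 -0.034] disc 39 [0.5815 0.2459 0.1658]
top zmed 0.1647 zmin 0.105 circle [0.5772 0.2372 0.0438] [0.5791 0.2386] slope [ 0.013 -0.027] disc 0 0
```

Something jammed in the second half of the first turn: 57 N, and the tool cut inside the circle. By its height the lid has made about one turn, and the grip has slid up the handle. I'll let go, look, and grip it again.

>>> apply_moves(targets=[[[0,0,0],[0,0,0],0.2],[[0,0,0],[0,0,0],-0.2],[[0,0,0],[0,0,0],-0.6],[[0,0,0],[0,0,0],-1],[[0,0,0],[0,0,0],-1],[[0,0,0],[0,0,0],-1]])

```text
t: 10.97
eef_pos: [0.6123, 0.2254, 0.1576]
tcp_rot: [1.765, 2.597, 0.003]
ft_force: [0.7, -0.2, -0.6]
opening: 0.0852
finger_force: 0.0
```

```bash
sed -i 's/(308,130)/(308,125)/' look.py; python3 look.py 7; python3 -c "
from lid import *; lidlook('7b'); print(manip.state()['effort'].round(1))
for n in('scene','top'):
    f=np.load(n+'7b.npz'); c=optics.camera_info(n); P=pts(f['d'],c)
    k=(P[...,2]>.205)&(P[...,2]<.225)&(np.hypot(P[...,0]-.61,P[...,1]-.225)<.025); print(n,k.sum(),P[k].mean(0).round(4),np.percentile(P[k][:,2],90) if k.any() else 0)
    g=(P[...,2]>.165)&(P[...,2]<.180)&(np.hypot(P[...,0]-.581,P[...,1]-.24)<.06); print(g.sum(),P[g].mean(0).round(4))
"
```

```text
10.9667 [0.6123 0.2254 0.1576] [ 0.69 -0.18 -0.56] 0.08516244357704482 [ 0.25  0.38  0.4   1.59 -0.    1.44]
scene 861 [[0.599, 0.261, 0.163], [0.583, 0.208, 0.163], [0.568, 0.201, 0.163], [0.607, 0.268, 0.163], [0.58, 0.26, 0.163]]
handle 162 [0.6182 0.2253 0.1915]
top 700 [[0.574, 0.27, 0.163], [0.566, 0.201, 0.163], [0.56, 0.266, 0.163], [0.549, 0.259, 0.163], [0.566, 0.211, 0.163]]
handle 109 [0.6064 0.2177 0.1843]
11.0667 [0.6119 0.2254 0.1569] [ 0.39 -0.09 -0.53] [ 0.027 -0.006 -0.008] 0.08514220746322955
scene zmed 0.1612 zmin 0.117 circle [0.583  0.24   0.0436] [0.5812 0.2402] slope [-0.016  0.001] disc 1 [0.6181 0.2344 0.1659]
top zmed 0.1626 zmin 0.107 circle [0.5766 0.2361 0.0437] [0.5788 0.2367] slope [-0.003 -0.   ] disc 9 [0.5814 0.2351 0.1657]
[ -0.  -46.6  32.2  -0.   -0.   -0. ]
scene 47 [0.6157 0.2255 0.2117] 0.21482692051874425
38 [0.6191 0.2256 0.172 ]
top 27 [0.6106 0.2188 0.2126] 0.2150630814764136
68 [0.5794 0.2289 0.1679]
```

View pics/look7.png

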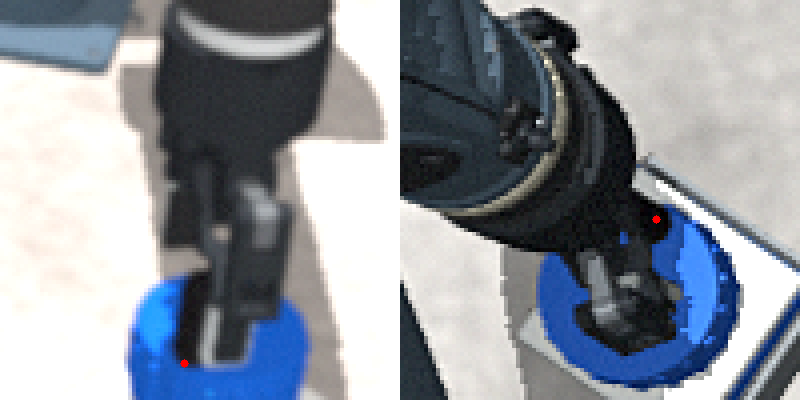

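The view shows the fingers straddling the handle, with the handle top at about (357,198) in the scene, and the lid level and about 9 mm up (one turn). I'll grip 6 mm lower and continue in shorter calls, checking the force each time.

>>> apply_moves(targets=[[[0,-0.001,-0.003],[0,0,0],-1],[[0,0,-0.003],[0,0,0],0],[[0,0,0],[0,0,0],0.3],[[0,0,0],[0,0,0],0.6],[[0,0,0],[0,0,0],1],[[0,0,0],[0,0,0],1],[[0,0,0],[0,0,0],1],[[0,0,0],[0,0,0],1]])

```text
t: 11.83
eef_pos: [0.6117, 0.2245, 0.1505]
tcp_rot: [1.766, 2.598, -0.0]
ft_force: [-0.4, -0.8, 1.2]
opening: 0.0185
finger_force: 58.5
```

>>> apply_moves(targets=[[[0.0026,0.0085,0.0004],[0,0,0],1],[[0.0003,0.0089,0.0004],[0,0,0],1],[[-0.002,0.0086,0.0004],[0,0,0],1],[[-0.0042,0.0078,0.0004],[0,0,0],1],[[-0.0061,0.0065,0.0004],[0,0,0],1],[[-0.0075,0.0047,0.0004],[0,0,0],1],[[0,0,0],[0,0,0],1]])

```text
t: 12.42
eef_pos: [0.593, 0.2715, 0.1532]
tcp_rot: [-1.762, -2.599, -0.001]
ft_force: [-0.4, -0.9, -0.1]
opening: 0.0182
finger_force: 58.5
```

```bash
python3 -c "
from lid import *; lidlook('8')"
```

```text
12.4167 [0.593  0.2715 0.1532] [-0.38 -0.88 -0.06] [-0.184  0.208  0.065] 0.018176144764056046
scene zmed 0.1636 zmin 0.12 circle [0.5817 0.2438 0.044 ] [0.5801 0.2448] slope [-0.01  -0.006] disc 63 [0.5808 0.2433 0.1667]
top zmed 0.1648 zmin 0.12 circle [0.5766 0.2398 0.0438] [0.5761 0.2418] slope [-0.003 -0.001] disc 121 [0.5768 0.2403 0.1675]
```

>>> apply_moves(targets=[[[-0.0085,0.0026,0.0004],[0,0,0],1],[[-0.0089,0.0003,0.0004],[0,0,0],1],[[-0.0086,-0.002,0.0004],[0,0,0],1],[[-0.0078,-0.0042,0.0004],[0,0,0],1],[[-0.0065,-0.0061,0.0003],[0,0,0],1],[[-0.0047,-0.0075,0.0003],[0,0,0],1],[[0,0,0],[0,0,0],1]])

```text
t: 13.1
eef_pos: [0.5492, 0.2522, 0.1557]
tcp_rot: [-1.767, -2.598, -0.002]
ft_force: [-0.2, 0.7, -0.3]
opening: 0.0182
finger_force: 58.6
```

>>> apply_moves(targets=[[[-0.0026,-0.0085,0.0004],[0,0,0],1],[[-0.0003,-0.0089,0.0004],[0,0,0],1],[[0.002,-0.0086,0.0004],[0,0,0],1],[[0,0,0],[0,0,0],1]])

```text
t: 13.43
eef_pos: [0.5486, 0.2291, 0.1569]
tcp_rot: [-1.762, -2.595, -0.01]
ft_force: [-1.9, 6.6, 0.3]
opening: 0.0186
finger_force: 59.0
```

```bash
python3 -c "
from lid import *; lidlook('9')"
```

```text
13.4333 [0.5486 0.2291 0.1569] [-1.95  6.57  0.3 ] [ 1.749  0.471 -0.036] 0.018580133845840157
scene zmed 0.1675 zmin 0.123 circle [0.5823 0.2353 0.0432] [0.5813 0.2332] slope [-0.022  0.06 ] disc 64 [0.5811 0.2337 0.1704]
top zmed 0.1677 zmin 0.126 circle [0.5771 0.2309 0.0438] [0.5758 0.2333] slope [-0.01   0.053] disc 92 [0.5783 0.2296 0.1717]
```

```bash
cat > sh.py <<'E'
from fit import *
def sh(files):
    for n,a in files:
        f=np.load(f"{n}{a}.npz"); c=optics.camera_info(n); P=pts(f['d'],c); hsv=cv2.cvtColor(f['p'],cv2.COLOR_RGB2HSV)
        k=(np.abs(P[...,2]-.105)<.012)&(np.hypot(P[...,0]-.58,P[...,1]-.24)<.085)&(hsv[...,1]<70)
        q=P[k]
        for _ in range(5):
            A=np.c_[q[:,:2]-[.58,.24],np.ones(len(q))]; pl=np.linalg.lstsq(A,q[:,2],rcond=None)[0]; r=q[:,2]-A@pl; q=q[np.abs(r)<.003]
        rect=cv2.minAreaRect(q[:,:2].astype(np.float32)); print(n,a,len(q),"z,slope",pl.round(4),"rect",np.round(rect[0],4),np.round(rect[1],4),round(rect[2],1))
E
python3 -c "
from sh import *; sh([(n,a) for n in('scene','top') for a in('0','7b','8','9')])"
```

```text
scene 0 648 z,slope [-0.0125  0.      0.1029] rect [0.582  0.2423] [0.1106 0.1108] 57.3
scene 7b 732 z,slope [-0.0086  0.0002  0.1028] rect [0.5798 0.2406] [0.1103 0.1111] 57.5
scene 8 770 z,slope [-0.0072 -0.0016  0.1029] rect [0.5793 0.241 ] [0.1099 0.1107] 58.0
scene 9 810 z,slope [-0.0041  0.0016  0.1027] rect [0.579  0.2406] [0.1104 0.1113] 57.5
top 0 849 z,slope [ 0.0007 -0.      0.1037] rect [0.578  0.2397] [0.1099 0.1097] 57.6
top 7b 821 z,slope [ 0.0014 -0.0006  0.1038] rect [0.5751 0.2376] [0.1092 0.1096] 57.9
top 8 867 z,slope [0.0013 0.0007 0.1038] rect [0.575  0.2375] [0.1097 0.1095] 58.0
top 9 655 z,slope [0.0002 0.0016 0.1038] rect [0.5752 0.2376] [0.1097 0.1093] 58.0
```

The canister is level and has only shifted within its 3 mm of room. The lid itself has about ±4 mm of play on the neck, and the push from the handle shifts and tilts it. I'll go slower here and watch for wedging.

>>> apply_moves(targets=[[[0.0015,-0.004,0.0002],[0,0,0],1],[[0.0015,-0.004,0.0002],[0,0,0],1],[[0.0025,-0.003,0.0002],[0,0,0],1],[[0.0025,-0.003,0.0002],[0,0,0],1],[[0,0,0],[0,0,0],1]])

```text
t: 13.95
eef_pos: [0.5549, 0.2165, 0.1573]
tcp_rot: [-1.758, -2.593, -0.009]
ft_force: [-4.5, 8.6, 2.5]
opening: 0.0186
finger_force: 59.1
```

```bash
python3 -c "
from lid import *; lidlook('10')"
```

```text
13.95 [0.5549 0.2165 0.1573] [-4.46  8.64  2.52] [ 2.226e+00  1.044e+00 -2.000e-03] 0.0185601893072812
scene zmed 0.1709 zmin 0.124 circle [0.5861 0.2325 0.043 ] [0.585  0.2296] slope [-0.044  0.086] disc 71 [0.5846 0.2307 0.1721]
top zmed 0.168 zmin 0.129 circle [0.5812 0.2277 0.0433] [0.5796 0.2309] slope [-0.029  0.087] disc 22 [0.5853 0.2207 0.1721]
```

The lid is wedging because the push tilts it about the closing axis, where the pads can't hold it. The handle spins freely, so I'll back off a little and turn the tool -1.3 rad. That puts the closing line along the push, so the pads hold the lid level.

>>> apply_moves(targets=[[[-0.002,0.003,0],[0,0,-0.12],1],[[-0.002,0.003,0],[0,0,-0.12],1],[[-0.001,0.003,0],[0,0,-0.12],1],[[0,0,0],[0,0,-0.12],1],[[0,0,0],[0,0,-0.12],1],[[0,0,0],[0,0,-0.12],1],[[0,0,0],[0,0,-0.12],1],[[0,0,0],[0,0,-0.12],1],[[0,0,0],[0,0,-0.12],1],[[0,0,0],[0,0,-0.12],1],[[0,0,0],[0,0,-0.12],1],[[0,0,0],[0,0,0],1]])

```text
t: 15.05
eef_pos: [0.5481, 0.2207, 0.1555]
tcp_rot: [-2.989, -0.964, 0.014]
ft_force: [-4.8, -0.2, 0.1]
opening: 0.0184
finger_force: 59.1
```

```bash
python3 -c "
from lid import *; lidlook('11'); print(manip.state()['joints'].round(2))"
```

```text
15.05 [0.5481 0.2207 0.1555] [-4.84 -0.15  0.08] [ 1.000e-03  1.522e+00 -1.400e-02] 0.018364329058305356
scene zmed 0.1678 zmin 0.124 circle [0.5828 0.2383 0.0437] [0.5827 0.2371] slope [0.002 0.036] disc 68 [0.5797 0.2341 0.1704]
top zmed 0.169 zmin 0.128 circle [0.5769 0.2343 0.0438] [0.5753 0.2367] slope [0.012 0.034] disc 0 0
[0.27 0.23 0.21 1.56 0.   2.78]
```

>>> apply_moves(targets=[[[0.0022,-0.0034,0.0002],[0,0,0.12],1],[[0.0024,-0.0034,0.0002],[0,0,0.12],1],[[0.0028,-0.0031,0.0002],[0,0,0.12],1],[[0.0031,-0.0027,0.0002],[0,0,0.12],1],[[0.0035,-0.0022,0.0002],[0,0,0.12],1],[[0,0,0],[0,0,0],1]])

```text
t: 15.65
eef_pos: [0.5643, 0.2043, 0.1568]
tcp_rot: [2.567, 1.81, -0.01]
ft_force: [-2.7, -2.8, 0.8]
opening: 0.0184
finger_force: 59.1
```

```bash
python3 -c "
from lid import *; lidlook('12'); print(manip.state()['joints'].round(2))"
```

```text
15.65 [0.5643 0.2043 0.1568] [-2.66 -2.8   0.79] [-0.699  0.694  0.013] 0.018447871565381645
scene zmed 0.1693 zmin 0.126 circle [0.5827 0.2396 0.0437] [0.5806 0.2395] slope [-0.006  0.04 ] disc 68 [0.5819 0.2386 0.1722]
top zmed 0.1687 zmin 0.127 circle [0.5768 0.2337 0.0419] [0.5786 0.2383] slope [-0.     0.027] disc 0 0
[ 0.24  0.25  0.23  1.56 -0.    2.16]
```

>>> apply_moves(targets=[[[0.0039,-0.0014,0.0002],[0,0,0.12],1],[[0.0041,-0.0009,0.0002],[0,0,0.12],1],[[0.0041,-0.0004,0.0002],[0,0,0.12],1],[[0.0042,0.0001,0.0002],[0,0,0.12],1],[[0.0041,0.0006,0.0002],[0,0,0.12],1],[[0.004,0.0011,0.0002],[0,0,0.12],1],[[0.0038,0.0016,0.0002],[0,0,0.12],1],[[0,0,0],[0,0,0],1]])

```text
t: 16.42
eef_pos: [0.5956, 0.2066, 0.1592]
tcp_rot: [1.607, 2.696, -0.001]
ft_force: [0.9, -2.1, -0.5]
opening: 0.0183
finger_force: 59.0
```

```bash
python3 -c "
from lid import *; lidlook('13'); print(manip.state()['joints'].round(2))"
```

```text
16.4167 [0.5956 0.2066 0.1592] [ 0.94 -2.07 -0.48] [-0.682 -0.379 -0.031] 0.01829876299639418
scene zmed 0.1713 zmin 0.126 circle [0.5828 0.2419 0.0432] [0.581  0.2403] slope [-0.023  0.037] disc 70 [0.5816 0.2395 0.1738]
top zmed 0.1729 zmin 0.126 circle [0.5761 0.2373 0.0435] [0.5787 0.2387] slope [-0.011  0.036] disc 12 [0.5691 0.2414 0.1767]
[ 0.23  0.32  0.33  1.58 -0.    1.31]
```

>>> apply_moves(targets=[[[0.0036,0.002,0.0002],[0,0,0.12],1],[[0.0033,0.0025,0.0002],[0,0,0.12],1],[[0.003,0.0029,0.0002],[0,0,0.12],1],[[0.0026,0.0032,0.0002],[0,0,0.12],1],[[0.0022,0.0035,0.0002],[0,0,0.12],1],[[0.0018,0.0037,0.0002],[0,0,0.12],1],[[0,0,0],[0,0,0],1]])

```text
t: 17.1
eef_pos: [0.6117, 0.2262, 0.1608]
tcp_rot: [0.554, 3.09, 0.003]
ft_force: [1.7, -0.5, -2.3]
opening: 0.0183
finger_force: 58.9
```

```bash
python3 -c "
from lid import *; lidlook('14'); print(manip.state()['joints'].round(2))"
```

```text
17.1 [0.6117 0.2262 0.1608] [ 1.68 -0.46 -2.28] [-0.138 -0.616 -0.004] 0.018341311431084327
scene zmed 0.1718 zmin 0.126 circle [0.5815 0.242  0.0435] [0.5787 0.2413] slope [-0.046  0.019] disc 1 [0.5622 0.2015 0.1726]
top zmed 0.174 zmin 0.129 circle [0.5738 0.2389 0.0423] [0.5781 0.2382] slope [-0.041  0.018] disc 118 [0.5767 0.2386 0.1767]
[0.25 0.38 0.41 1.6  0.   0.61]
```

>>> apply_moves(targets=[[[0.0013,0.0039,0.0002],[0,0,0.12],1],[[0.0008,0.0041,0.0002],[0,0,0.12],1],[[0.0003,0.0041,0.0002],[0,0,0.12],1],[[-0.0002,0.0042,0.0002],[0,0,0.12],1],[[-0.0007,0.0041,0.0002],[0,0,0.12],1],[[-0.001,0.003,0.0002],[0,0,0.1],1],[[0,0,0],[0,0,0],1]])

```text
t: 17.78
eef_pos: [0.6113, 0.2499, 0.1621]
tcp_rot: [-0.539, 3.094, 0.003]
ft_force: [2.5, -0.0, -1.3]
opening: 0.0182
finger_force: 58.9
```

```bash
python3 -c "
from lid import *; lidlook('15'); print(manip.state()['joints'].round(2))"
```

```text
17.7833 [0.6113 0.2499 0.1621] [ 2.53 -0.03 -1.26] [ 0.224 -0.688  0.03 ] 0.018192022075872
scene zmed 0.1726 zmin 0.127 circle [0.5815 0.2404 0.0434] [0.5785 0.2402] slope [-0.045 -0.013] disc 0 0
top zmed 0.1747 zmin 0.133 circle [0.5751 0.2375 0.0437] [0.5766 0.2389] slope [-0.039 -0.014] disc 119 [0.5762 0.2386 0.177 ]
[ 0.29  0.41  0.44  1.61  0.   -0.06]
```

The lid is at about 2.12 turns and carrying nearly free. I'll turn the tool so the closing line is radial, which makes the pads hold the lid level, and then lift it gently.

>>> apply_moves(targets=[[[0.001,0,0],[0,0,-0.12],1],[[0.001,0,0],[0,0,-0.12],1],[[0,0,0],[0,0,-0.12],1],[[0,0,0],[0,0,-0.12],1],[[0,0,0],[0,0,-0.12],1],[[0,0,0],[0,0,-0.12],1],[[0,0,0],[0,0,-0.12],1],[[0,0,0],[0,0,-0.12],1],[[0,0,0],[0,0,-0.12],1],[[0,0,0],[0,0,-0.12],1],[[0,0,0],[0,0,-0.12],1],[[0,0,0],[0,0,-0.12],1]])

```text
t: 18.88
eef_pos: [0.6114, 0.2477, 0.1614]
tcp_rot: [-1.647, -2.673, 0.005]
ft_force: [-1.3, -1.6, -0.3]
opening: 0.0181
finger_force: 59.0
```

```bash
python3 -c "
from lid import *; lidlook('16'); print(manip.state()['joints'].round(2))"
```

```text
18.8833 [0.6114 0.2477 0.1614] [-1.34 -1.59 -0.29] [-0.515  0.27   0.032] 0.0180613347832106
scene zmed 0.1718 zmin 0.126 circle [0.5805 0.2404 0.0441] [0.5793 0.2418] slope [-0.039  0.046] disc 16 [0.5831 0.2337 0.1749]
top zmed 0.1741 zmin 0.127 circle [0.5748 0.2368 0.0438] [0.5764 0.2374] slope [-0.03   0.043] disc 85 [0.5748 0.234  0.1764]
[ 0.28  0.41  0.45  1.61 -0.    1.38]
```

>>> apply_moves(targets=[[[0,0,0.002],[0,0,0],1],[[0,0,0.002],[0,0,0],1],[[0,0,0.003],[0,0,0],1],[[0,0,0.003],[0,0,0],1],[[0,0,0],[0,0,0],1]])

```text
t: 19.4
eef_pos: [0.6138, 0.2493, 0.1728]
tcp_rot: [1.633, 2.683, 0.003]
ft_force: [-0.8, -0.4, -1.7]
opening: 0.018
finger_force: 58.8
```

```bash
python3 -c "
from lid import *; lidlook('17')"
```

```text
19.4 [0.6138 0.2493 0.1728] [-0.83 -0.37 -1.66] [ 0.018 -0.129  0.031] 0.01804033957378778
scene zmed 0.1798 zmin 0.136 circle [0.5852 0.2391 0.0441] [0.5838 0.2395] slope [-0.028  0.061] disc 36 [0.5877 0.2354 0.1836]
top zmed 0.1816 zmin 0.136 circle [0.5804 0.2368 0.0439] [0.5818 0.2383] slope [-0.021  0.055] disc 99 [0.5805 0.2348 0.1847]
```

Lifting freely with about 2 N, the lid's own weight. I'll lift on until it is well clear.

>>> apply_moves(targets=[[[0,0,0.004],[0,0,0],1],[[0,0,0.004],[0,0,0],1],[[0,0,0.005],[0,0,0],1],[[0,0,0.006],[0,0,0],1],[[0,0,0.008],[0,0,0],1],[[0,0,0.01],[0,0,0],1],[[0,0,0.01],[0,0,0],1],[[0,0,0.01],[0,0,0],1],[[0,0,0.005],[0,0,0],1],[[0,0,0],[0,0,0],1]])

```text
t: 20.33
eef_pos: [0.6141, 0.249, 0.2364]
tcp_rot: [1.632, 2.681, 0.005]
ft_force: [0.3, -0.2, -3.3]
opening: 0.0181
finger_force: 58.8
```

```bash
python3 -c "
from lid import *; lidlook('18'); print(manip.state()['joints'].round(2))
from sh import *; sh([('scene','18'),('top','18')])"
```

```text
20.3333 [0.6141 0.249  0.2364] [ 0.33 -0.15 -3.34] [-0.02  -0.083 -0.049] 0.018076005190627752
scene zmed 0.2432 zmin 0.199 circle [0.5863 0.2389 0.0438] [0.5846 0.2395] slope [-0.031  0.061] disc 46 [0.5866 0.2397 0.2467]
top zmed 0.2441 zmin 0.201 circle [0.5803 0.2361 0.0439] [0.581  0.2384] slope [-0.023  0.059] disc 132 [0.5808 0.2354 0.2475]
[0.28 0.45 0.64 1.77 0.   1.38]
scene 18 958 z,slope [-0.0041  0.0018  0.1029] rect [0.5794 0.2408] [0.1093 0.1111] 57.4
top 18 1025 z,slope [0.0011 0.0034 0.1042] rect [0.5749 0.2371] [0.1095 0.1092] 58.0
```

The lid is free of the neck and the canister is still level in its holder. I'll level the lid with a small tool tilt and carry it over the mat smoothly.

>>> apply_moves(targets=[[[-0.001,-0.003,0],[-0.02,-0.009,0],1],[[-0.002,-0.006,0],[-0.02,-0.009,0],1],[[-0.003,-0.009,0],[-0.02,-0.009,0],1],[[-0.004,-0.012,0],[0,0,0],1],[[-0.005,-0.014,0],[0,0,0],1],[[-0.005,-0.016,0],[0,0,0],1],[[-0.005,-0.016,0],[0,0,0],1],[[-0.005,-0.016,0],[0,0,0],1],[[-0.005,-0.016,0],[0,0,0],1],[[-0.005,-0.016,0],[0,0,0],1],[[-0.005,-0.016,0],[0,0,0],1],[[-0.005,-0.016,0],[0,0,0],1]])

```text
t: 21.43
eef_pos: [0.5618, 0.0919, 0.233]
tcp_rot: [1.605, 2.637, -0.06]
ft_force: [0.7, 0.2, -1.3]
opening: 0.0184
finger_force: 58.8
```

>>> apply_moves(targets=[[[-0.005,-0.016,-0.005],[0,0,0],1],[[-0.005,-0.015,-0.01],[0,0,0],1],[[-0.004,-0.013,-0.015],[0,0,0],1],[[-0.004,-0.011,-0.015],[0,0,0],1],[[-0.003,-0.008,-0.015],[0,0,0],1],[[-0.001,-0.004,-0.015],[0,0,0],1],[[0,-0.001,-0.015],[0,0,0],1],[[0,0,-0.015],[0,0,0],1],[[0,0,-0.015],[0,0,0],1],[[0,0,-0.01],[0,0,0],1],[[0,0,-0.005],[0,0,0],1],[[0,0,0],[0,0,0],1]])

```text
t: 22.43
eef_pos: [0.5394, 0.0248, 0.0969]
tcp_rot: [1.606, 2.639, -0.061]
ft_force: [0.0, 0.5, -2.5]
opening: 0.0182
finger_force: 58.8
```

```bash
cat > mat.py <<'E'
from lid import *
def mat(a,z=.004):
    for n,mb in(("scene",(215,320,180,260)),("top",(205,310,170,275))):
        f=np.load(f"{n}{a}.npz"); c=optics.camera_info(n); P=pts(f['d'],c); hsv=cv2.cvtColor(f['p'],cv2.COLOR_RGB2HSV)
        k=(hsv[...,0]>55)&(hsv[...,0]<90)&(hsv[...,1]>100); w=np.zeros_like(k); w[mb[2]:mb[3],mb[0]:mb[1]]=1
        q=P[k&w&(P[...,2]<.02)]; h=cv2.convexHull(q[:,:2].astype(np.float32))[:,0].astype(float); print(n,"mat",circ(h,.088))
E
python3 -c "
from mat import *; lidlook('19',zlo=.03); mat('19')"
```

```text
22.4333 [0.5394 0.0248 0.0969] [ 0.03  0.46 -2.55] [0.153 0.043 0.005] 0.01820804305623237
scene zmed 0.1049 zmin 0.06 circle [0.5121 0.017  0.0431] [0.5092 0.0176] slope [-0.013  0.008] disc 7 [0.5152 0.0098 0.1083]
top zmed 0.1072 zmin 0.08 circle [0.5072 0.0118 0.0432] [0.5089 0.015 ] slope [-0.004  0.008] disc 1 [0.5111 0.0033 0.1095]
scene mat [0.5132 0.0153]
top mat [0.5083 0.0099]
```

The lid is level and within 2 mm of the mat's centre. I'll correct that and lower it.

>>> apply_moves(targets=[[[0.001,-0.001,-0.005],[0,0,0],1],[[0,-0.0005,-0.008],[0,0,0],1],[[0,0,-0.008],[0,0,0],1],[[0,0,-0.008],[0,0,0],1],[[0,0,-0.007],[0,0,0],1],[[0,0,-0.006],[0,0,0],1],[[0,0,-0.004],[0,0,0],1],[[0,0,-0.002],[0,0,0],1],[[0,0,0],[0,0,0],1]])

```text
t: 23.28
eef_pos: [0.5416, 0.0233, 0.0499]
tcp_rot: [1.606, 2.638, -0.058]
ft_force: [-0.4, -0.2, -2.7]
opening: 0.0182
finger_force: 58.8
```

```bash
python3 -c "
from mat import *; lidlook('20',zlo=.006); mat('20')"
```

```text
23.2833 [0.5416 0.0233 0.0499] [-0.41 -0.17 -2.73] [0.122 0.033 0.019] 0.018170565835144002
scene zmed 0.0578 zmin 0.01 circle [0.5136 0.0151 0.0436] [0.5113 0.0147] slope [-0.005  0.011] disc 6 [0.5168 0.0077 0.0611]
top zmed 0.0598 zmin 0.048 circle [0.5088 0.0107 0.0434] [0.5094 0.014 ] slope [-0.002  0.013] disc 0 0
scene mat [0.5132 0.0151]
top mat [0.5082 0.0098]
```

>>> apply_moves(targets=[[[0,0,-0.0015],[0,0,0],1],[[0,0,-0.0015],[0,0,0],1],[[0,0,-0.0015],[0,0,0],1],[[0,0,-0.0015],[0,0,0],1],[[0,0,-0.001],[0,0,0],1],[[0,0,0],[0,0,0],1]])

```text
t: 23.88
eef_pos: [0.5418, 0.0232, 0.0433]
tcp_rot: [1.606, 2.637, -0.058]
ft_force: [-0.6, 0.2, -2.7]
opening: 0.018
finger_force: 58.8
```

>>> apply_moves(targets=[[[0,0,-0.001],[0,0,0],1],[[0,0,-0.001],[0,0,0],1],[[0,0,0],[0,0,0],1],[[0,0,0],[0,0,0],1]])

```text
t: 24.22
eef_pos: [0.542, 0.0232, 0.0416]
tcp_rot: [1.605, 2.637, -0.058]
ft_force: [0.2, -1.1, -2.2]
opening: 0.0182
finger_force: 58.8
```

>>> apply_moves(targets=[[[0,0,-0.001],[0,0,0],1],[[0,0,0],[0,0,0],1],[[0,0,0],[0,0,0],1]])

```text
t: 24.47
eef_pos: [0.5422, 0.0232, 0.0408]
tcp_rot: [1.605, 2.636, -0.057]
ft_force: [-0.2, 0.4, -1.6]
opening: 0.018
finger_force: 58.8
```

>>> apply_moves(targets=[[[0,0,-0.001],[0,0,0],1],[[0,0,0],[0,0,0],1],[[0,0,0],[0,0,0],1]])

```text
t: 24.72
eef_pos: [0.5423, 0.0233, 0.0399]
tcp_rot: [1.605, 2.636, -0.057]
ft_force: [-0.4, 1.1, -1.5]
opening: 0.0183
finger_force: 58.9
```

```bash
python3 -c "
from mat import *; lidlook('21',zlo=.006); mat('21')"
```

```text
24.7167 [0.5423 0.0233 0.0399] [-0.39  1.08 -1.54] [ 0.052 -0.014 -0.003] 0.0183014463911876
scene zmed 0.0489 zmin 0.006 circle [0.5148 0.0151 0.0438] [0.5132 0.0155] slope [-0.009  0.008] disc 5 [0.5177 0.0082 0.051 ]
top zmed 0.0503 zmin 0.007 circle [0.5092 0.0107 0.0435] [0.51   0.0139] slope [0.002 0.002] disc 0 0
scene mat [0.5124 0.015 ]
top mat [0.5082 0.0097]
```

>>> apply_moves(targets=[[[0,0,-0.001],[0,0,0],1],[[0,0,-0.0005],[0,0,0],1],[[0,0,0],[0,0,0],1],[[0,0,0],[0,0,0],1]])

```text
t: 25.15
eef_pos: [0.5423, 0.0232, 0.0385]
tcp_rot: [1.605, 2.636, -0.057]
ft_force: [-0.1, -0.5, -0.7]
opening: 0.0183
finger_force: 59.1
```

>>> apply_moves(targets=[[[0,0,0],[0,0,0],0.6],[[0,0,0],[0,0,0],0.4],[[0,0,0],[0,0,0],0.2],[[0,0,0],[0,0,0],0],[[0,0,0],[0,0,0],-0.3],[[0,0,0],[0,0,0],-0.6],[[0,0,0],[0,0,0],-1],[[0,0,0],[0,0,0],-1]])

```text
t: 25.82
eef_pos: [0.5421, 0.0232, 0.0382]
tcp_rot: [1.605, 2.637, -0.058]
ft_force: [0.2, 0.6, 0.7]
opening: 0.0849
finger_force: 0.0
```

```bash
python3 -c "
from mat import *; lidlook('22',zlo=.006); mat('22')"
```

```text
25.8167 [0.5421 0.0232 0.0382] [0.23 0.63 0.71] [0.051 0.014 0.003] 0.08494871236537405
scene zmed 0.0486 zmin 0.006 circle [0.5152 0.0151 0.0435] [0.5135 0.0143] slope [-0.008  0.002] disc 16 [0.5175 0.0106 0.0524]
top zmed 0.0502 zmin 0.022 circle [0.5093 0.0106 0.043 ] [0.5107 0.0141] slope [0.001 0.004] disc 0 0
scene mat [0.5125 0.015 ]
top mat [0.5082 0.0098]
```

The lid stands flat on the mat, about 1 to 2 mm off centre. I'll retreat straight up and check.

>>> apply_moves(targets=[[[0,0,0.005],[0,0,0],-1],[[0,0,0.01],[0,0,0],-1],[[0,0,0.015],[0,0,0],-1],[[0,0,0.02],[0,0,0],-1],[[0,0,0.02],[0,0,0],-1],[[0,0,0.02],[0,0,0],-1],[[0,0,0.02],[0,0,0],-1],[[0,0,0.02],[0,0,0],-1],[[0,0,0.02],[0,0,0],-1],[[-0.03,0,0.01],[0,0,0],-1],[[-0.03,0,0],[0,0,0],-1],[[-0.03,0,0],[0,0,0],-1]])

```text
t: 26.92
eef_pos: [0.4522, 0.0231, 0.2004]
tcp_rot: [1.604, 2.634, -0.055]
ft_force: [-0.5, -0.6, 0.4]
opening: 0.0853
finger_force: 0.0
```

>>> apply_moves(targets=[[[-0.03,0,0],[0,0,0],-1],[[-0.02,0,0],[0,0,0],-1],[[0,0,0],[0,0,0],-1]])

```text
t: 27.17
eef_pos: [0.3992, 0.0235, 0.2001]
tcp_rot: [1.604, 2.636, -0.057]
ft_force: [0.8, -0.1, -0.0]
opening: 0.0854
finger_force: 0.0
```

Run:
```python
from h import *
t=[]
for n in("scene","top"):
    p,d,c=grab(n); t.append(p[100:320,(100 if n=="top" else 130):][:,:300,::-1])
cv2.imwrite("pics/end.png",np.hstack(t)); print(manip.state()['t'],manip.state()['ft_force'])
```

```text
27.2667 [ 0.79348235 -1.04052484 -0.21850837]
```

View pics/end.png

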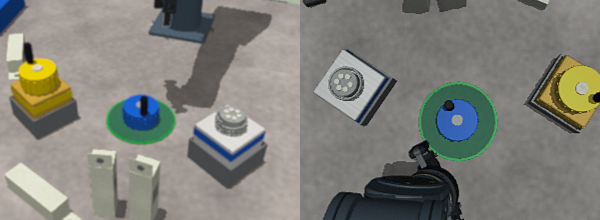

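The lid stands handle-up in the middle of the mat, at about (270,215) in the scene view and (257,220) in the top view. The canister is upright and open in its holder, and the robot is clear of everything. I'll hand it in.

```bash
python3 -c "
from workcell import manip; print(manip.close_job())"
```

```text
the job is handed in; nothing more can be done
None
```

The blue lid is unscrewed and set down handle-up within about 2 mm of the mat's centre, and the canister stands open in its holder; it was handed in at about 27 s, but the lid wedged once while turning (57 N horizontal, 45 N vertical at the wrist), and I can't confirm what that force pressed on against the 40 N limit.

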